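# Seat the crimp die and lock it to one torque click

## Robot

A 6-joint arm with a two-finger parallel gripper is mounted at the origin on a cart in front of the work surface, level with it; the furniture and walls round the work are solid. World frame = base frame: x ahead of the robot, y to its left, z up, the work surface at z = 0. Lengths are in m, angles in rad, forces in N, time in s.
With the tool pointing down it reaches from about 0.3 to 0.875 m from the base axis. Payload 6.4 kg.
Tool frame: the origin (TCP) lies at the very end of the fingers, on their centre line; the grasp point (between the pads) lies 19 mm behind it; z points along the fingers, y is the line along which they close (so a half turn about z gives the same grasp; the last joint's range is limited). The gripper opens to 85 mm and grips with 20 to 120 N. Pads are 22 mm wide; open, the fingers measure 114 mm over their backs; the gripper's body (76 mm by 85 mm) begins 54 mm behind the grasp point. The pads swing forward as they close: fully open they stand 13 mm farther back than shut.
Start: joints at [-1.428, 0.181, 1.607, -0, 1.354, -0.206], TCP at [0.197, -0.54, 0.193] pointing down, gripper open.
Joint ranges: [-2.99, 2.99], [-0.89, 2.07], [0.3, 2.58], [-1.14, 4.28], [0, 2.63], [-3.12, 3.12]. Speed limits (rad/s): [2.57, 2.57, 3.01, 3.14, 3.14, 3.14].

## Interface

Orientations are given as a unit quaternion [w, x, y, z].
In Python, from bench import * gives the robot as it stands. The module is installed in compiled form; this text tells all that it offers.
- The arm moves only by the tool arm_command, never from a script. Its arguments are lists of equal length, an entry for each row: "dp": the shift along the tool's x, y, z in units of 0.25 m (1.0 is 0.25 m), a list of three; "turn": the turn, a rotation vector about the tool's x, y, z in units of 30 degrees (1.0 is 30 degrees), a list of three; "jaw": the opening, from 0 (shut) to 1 (fully open). A call has 1 to 5 rows; each row is the pose to reach, as a shift and turn from the pose commanded when the call began, along the tool's axes at that moment; what a row does not reach only later rows make up. A row lasts 1/8 s, in which the tool goes at most 62.5 mm and 10.7 degrees, less where a joint would pass 70% of its speed; a pose out of reach is approached as far as the arm can. A call with a number of a shift or a turn outside -1 to 1 is refused whole. A call with a gripper value outside its range is refused whole. The fingers move at their own pace and stop on an object; the grip force is fixed at half the most. Time passes only in rows, so rows that repeat a pose let the fingers close. It gives the time, the measured TCP pose, the force, the opening and the grip force at its end, in the units of the state.
- get_obs(): the state, without advancing time (a new reading comes with each control period).
- camera(name): name is "scene" or "top" or "wrist"; returns the picture (400x640x3 uint8, blue, green, red); there is no depth.
- get_calibration(name): a dict with "camera_matrix" (3x3 intrinsics, pixels), "R" (3x3) and "t" (3): a world point X has camera coordinates R X + t; the wrist camera has in their place "mount" (4x4, takes a point from camera to tool coordinates, whose origin is the TCP and whose axes are the flange's). Camera axes: x right, y down, z forward; pixel columns grow to the right and rows downward; lengths in m; the calibration is good to about 2 mm. A picture is of the moment at which its call begins: read the wrist's pose just before it. get_calibration takes no time and is no camera call.
- hand_in(): hands the job in; it is judged then, once.
The state is a dict: "time_s": time; "q": joint angles; "dq": joint speeds; "joint_efforts": joint torques, N m; "eef_pos": TCP position; "eef_rot": TCP orientation; "wrist_force": force on the tool from outside, world axes, zero at the start; "torque": the same for the moment, N m; "opening": opening from 0.0 (shut) to 1.0 (fully open); "grasp_force": force on a finger pad.
Only numpy, scipy, OpenCV 4.12 (cv2) and the standard library are available. Lean on these libraries where they do the work, as an engineer would, in place of code of your own. Each camera call takes 0.05 s, during which the arm holds its last target. There are 200 camera calls.

## Task

Push the crimp die in the die holder fully home against the stop at the end of its channel. Then tighten the holder's lock by turning its three-spoke handle clockwise, seen from above, until the torque clutch clicks once, and leave it there: a second click over-tightens it. Do not shift the tally counter or the marker pen beside the holder.

Things in the scene. Friction and masses are not known exactly. Their poses are not given: they have to be found in the camera images.
- holder: die holder, fixed on the bench: dark steel plate 116 (x) x 200 (y) x 12 mm; origin at the centre of its underside, x pointing away from the robot. On its -y half lies the die's channel; on its +y half a round grey pillar, 68 mm across at the foot, carries the lock's three-spoke handle, axis at x = 0, y = +58 mm
- die_stop (a point): middle of the foot of the stop's inner face at the +x end of the channel: x = +46, y = -52, z = 12 mm in the holder's frame, axes as the holder's. The channel runs along x, 66 mm wide between two rails 9 mm high, floor 12 mm above the bench, 92 mm long, open at the -x end; the stop stands 20 mm above the floor
- die: crimp die lying loose in the channel, 0.3 to 0.6 kg: flange 44 (x) x 62 (y) x 8 mm, on it a block 32 x 44 mm up to 35 mm height; origin at the centre of its underside, axes nearly along the holder's. Home, its flange touches the stop and its origin is 22 mm before the stop's face; it starts 25 to 55 mm short of that and slides freely
- handle_hub (a point): centre of the lock's handle, on its upright axis, 100 mm above the bench at the height of the spokes' centre lines; x along one spoke, z up, turns with the handle. Three equal level spokes, 10 mm thick, 120 degrees apart, end in black balls 22 mm across centred 72 mm from the axis. Hub 42 mm across, top 15 mm above this point
- torque_handle (a joint): slip of the clutch, rad: rests near 0 before the click, 0.5 after one, 1.0 after two. Turned clockwise from above, handle and screw run easily (0.15 N m) for 1.5 to 2.4 rad, an amount that cannot be seen, until the screw ends. Then the handle resists, most at 0.12 slip (0.8 N m, 13 N at 60 mm), eases, and past 0.25 snaps on to 0.5 by itself: the click
- counter: hand tally counter, a bystander on the bench to the left of the holder, 52 x 64 x 23 mm; origin at the centre of its underside
- marker: marker pen, a bystander lying on the bench behind the holder, along the holder's back edge, 119 mm long, 16 mm thick; origin at the middle of its underside

How it is judged:
By the outcome, as a careful person would: the job done as asked, in the order asked, and still so for the second after the job is handed in, with the robot touching nothing.
It also fails if it takes over 64 s, if anything falls off the work surface, if the arm or the gripper's body presses on something with over 40 N, if the wrist force passes 120 N, or if a joint passes its speed limit or range.

## Working session

There is one attempt and no reset: what is moved stays moved. The work goes in short steps, Python scripts to look and compute and a tool call to move; the robot and the scene stay as the last step left them, time stands still between calls to the robot, and variables do not carry over. Pictures are saved under pics/ and viewed, at most 10 in all, crops included, and the job is handed in when it is done.

Besides the shell and the picture viewer there is one more tool, called after "Request:" by a JSON object that holds its "fn" and its "kwargs". arm_command: Moves the arm, as the interface text tells. Its arguments: {"type":"object","properties":{"dp":{"type":"array"},"turn":{"type":"array"},"jaw":{"type":"array"}},"required":["dp","turn","jaw"]}

```bash
mkdir -p pics; python3 - <<'E'
from bench import *
import cv2,numpy as np
np.set_printoptions(precision=4,suppress=True)
o=get_obs();print({k:np.round(o[k],4) for k in('time_s','eef_pos','eef_rot','opening','wrist_force')})
for n in('scene','top'):
    cv2.imwrite(f'pics/{n}0.png',camera(n));c=get_calibration(n)
    print(n,c['camera_matrix'],c['R'],c['t'])
print(get_calibration('wrist'))
E
```

```text
{'time_s': np.float64(0.0), 'eef_pos': array([ 0.1965, -0.5397,  0.1924]), 'eef_rot': array([-0.0009,  0.9848,  0.1735,  0.    ]), 'opening': np.float64(0.9995), 'wrist_force': array([-0.4509,  0.373 ,  0.1685])}
scene [[516.1015   0.     320.3183]
 [  0.     516.1015 204.8411]
 [  0.       0.       1.    ]] [[-0.6922 -0.7216 -0.0107]
 [-0.5083  0.4979 -0.7027]
 [ 0.5123 -0.481  -0.7115]] [0.5586 0.1838 0.8009]
top [[428.7931   0.     321.9239]
 [  0.     428.7931 206.0755]
 [  0.       0.       1.    ]] [[ 0.0255 -0.9985  0.0475]
 [-0.9872 -0.0326 -0.1563]
 [ 0.1576 -0.0429 -0.9866]] [0.2394 0.5657 0.8733]
{'camera_matrix': array([[315.0698,   0.    , 322.9136],
       [  0.    , 315.0698, 198.3552],
       [  0.    ,   0.    ,   1.    ]]), 'mount': array([[ 0.0008, -0.9459, -0.3244,  0.0825],
       [ 1.    ,  0.0007,  0.0004, -0.    ],
       [-0.0001, -0.3244,  0.9459, -0.1803],
       [ 0.    ,  0.    ,  0.    ,  1.    ]])}
```

View pics/top0.png

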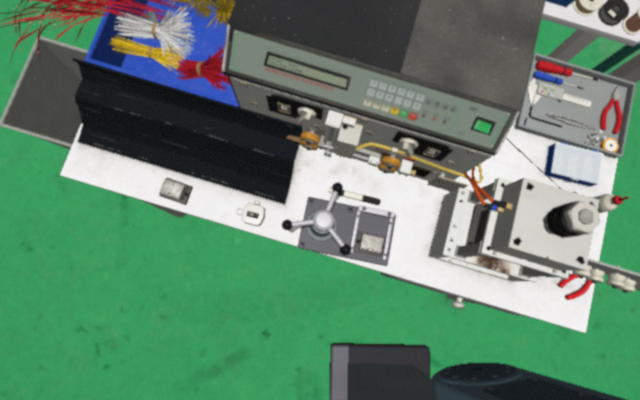

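View pics/scene0.png

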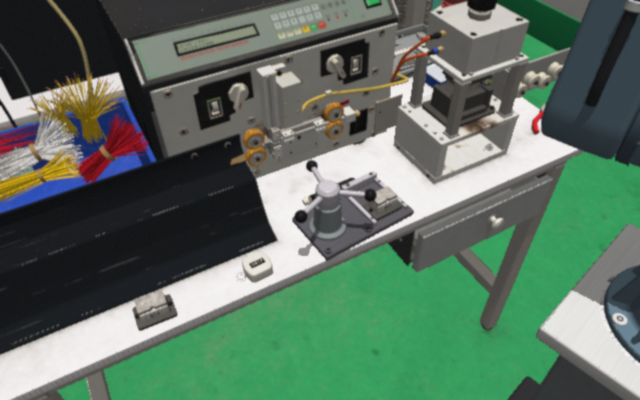

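Top view: holder about (347,230), hub (322,222), balls (338,188), (288,225), (345,250), die (372,243), counter (252,213), marker (360,197). Zooming in for detail.

```bash
python3 - <<'E'
import cv2,numpy as np
a=cv2.imread('pics/top0.png')[175:275,235:405]; b=cv2.imread('pics/scene0.png')[150:290,230:430]
a=cv2.resize(a,None,fx=4.7,fy=4.7,interpolation=cv2.INTER_CUBIC)
cv2.imwrite('pics/top0c.png',a)
cv2.imwrite('pics/scene0c.png',cv2.resize(b,None,fx=4,fy=4,interpolation=cv2.INTER_CUBIC))
E
```

```text
(no output)
```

View pics/top0c.png

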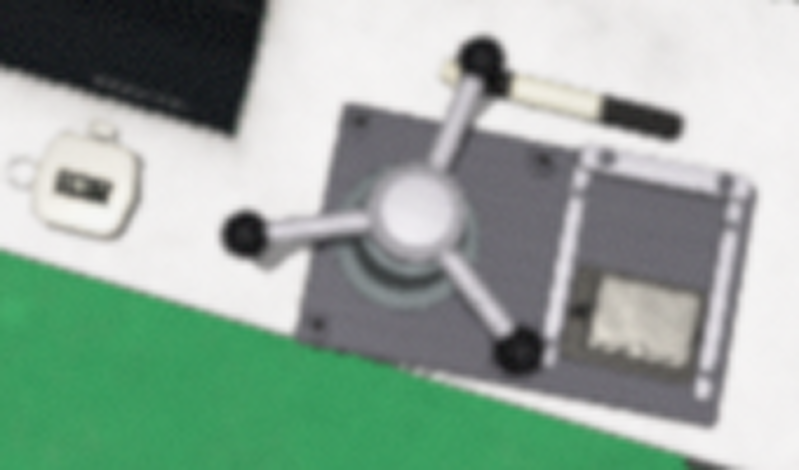

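View pics/scene0c.png

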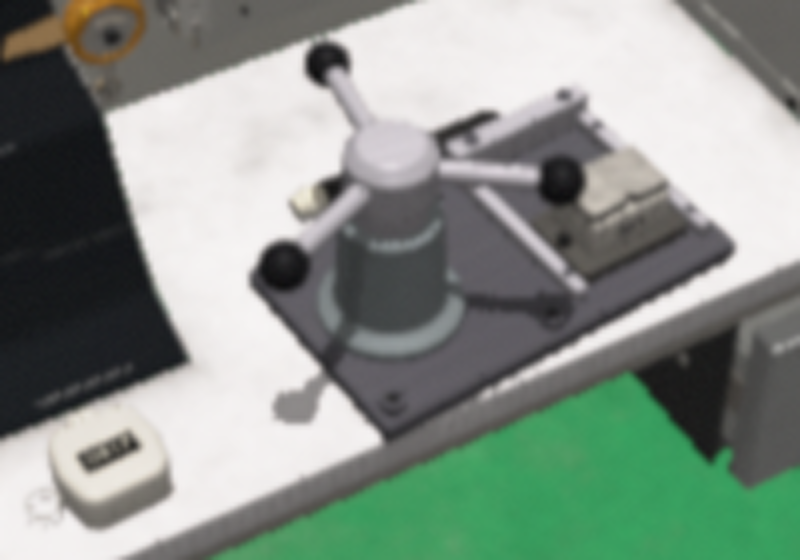

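Crop: balls (482,57), (245,234), (517,350); plate corners (347,103), (757,180), (718,425), (297,340); die block top about (600,277), (699,292), (690,368), (590,350). In the scene crop the balls are at (327,63), (284,265), (561,179).

```bash
cat > h.py <<'E'
import numpy as np,cv2
from bench import *
np.set_printoptions(precision=4,suppress=True)
def cast(n,uv,z):
    c=get_calibration(n);K,R,t=map(np.array,(c['camera_matrix'],c['R'],c['t']))
    d=(R.T@np.linalg.inv(K)@np.c_[np.atleast_2d(uv),np.ones(len(np.atleast_2d(uv)))].T).T
    o=-R.T@t
    return o+d*((z-o[2])/d[:,2])[:,None]
def topc(p): return (np.array(p)+.5)/4.7-.5+[235,175]
def scc(p): return (np.array(p)+.5)/4-.5+[230,150]
def state():
    o=get_obs();print({k:np.round(o[k],4) for k in('time_s','q','eef_pos','eef_rot','opening','wrist_force','torque')})
    return o
E
python3 - <<'E'
from h import *
B=cast('top',topc([(482,57),(245,234),(517,350)]),.1);print('balls top',B,B.mean(0))
S=cast('scene',scc([(327,63),(284,265),(561,179)]),.1);print('balls sc',S,S.mean(0))
for b in(B,S):
  h=b.mean(0);print(np.linalg.norm(b-h,axis=1),np.degrees(np.arctan2(b[:,1]-h[1],b[:,0]-h[0])))
P=cast('top',topc([(347,103),(757,180),(718,425),(297,340)]),.012);print('plate',P,P.mean(0))
print(np.degrees([np.arctan2(*(P[0]-P[1])[[1,0]])-np.pi/2,np.arctan2(*(P[3]-P[2])[[1,0]])-np.pi/2,np.arctan2(*(P[0]-P[3])[[1,0]]),np.arctan2(*(P[1]-P[2])[[1,0]])]))
P2=cast('scene',scc([(252,275),(388,437),(735,245)]),.012);print('plate sc',P2)
D=cast('top',topc([(600,277),(699,292),(690,368),(590,350)]),.047);print('die',D,D.mean(0))
D=cast('scene',scc([(590,215),(575,178),(628,150),(670,185)]),.047);print('die sc',D,D.mean(0))
print('marker',cast('top',topc([(445,70),(680,125)]),.008))
print('counter',cast('top',topc([(40,180),(140,180),(90,135),(90,235)]),.02))
E
```

```text
balls top [[0.5888 0.2291 0.1   ]
 [0.51   0.3267 0.1   ]
 [0.465  0.212  0.1   ]] [0.5213 0.2559 0.1   ]
balls sc [[0.5879 0.2308 0.1   ]
 [0.5096 0.3279 0.1   ]
 [0.465  0.2113 0.1   ]] [0.5208 0.2567 0.1   ]
[0.0727 0.0717 0.0714] [ -21.6754   99.0417 -142.0282]
[0.0719 0.0721 0.0719] [ -21.0949   98.9741 -140.9184]
plate [[0.5829 0.2849 0.012 ]
 [0.5528 0.0918 0.012 ]
 [0.4385 0.11   0.012 ]
 [0.472  0.3044 0.012 ]] [0.5116 0.1978 0.012 ]
[-8.8575 -9.7576 -9.9728 -9.0762]
plate sc [[0.5792 0.289  0.012 ]
 [0.4675 0.3106 0.012 ]
 [0.4362 0.1156 0.012 ]]
die [[0.5016 0.1702 0.047 ]
 [0.4963 0.1257 0.047 ]
 [0.4624 0.1296 0.047 ]
 [0.4691 0.1743 0.047 ]] [0.4823 0.1499 0.047 ]
die sc [[0.4749 0.1767 0.047 ]
 [0.4956 0.1638 0.047 ]
 [0.4909 0.1324 0.047 ]
 [0.4623 0.1364 0.047 ]] [0.4809 0.1523 0.047 ]
marker [[0.601  0.2392 0.008 ]
 [0.5785 0.1275 0.008 ]]
counter [[0.541  0.424  0.02  ]
 [0.5424 0.3786 0.02  ]
 [0.5626 0.4024 0.02  ]
 [0.5164 0.4001 0.02  ]]
```

```bash
python3 - <<'E'
from h import *
print('press z0',cast('top',[(433,258),(530,285)],0.))
print('press top z.3',cast('top',[(480,250),(590,275)],.25))
print('feeder z.1',cast('top',[(310,150),(345,145),(390,170)],.08))
print('machine base',cast('scene',[(262,170),(400,140)],0.))
print('black',cast('scene',[(275,240),(240,165)],0.), cast('top',[(285,203),(300,140)],0.))
o=get_obs()
# moves in tool axes
from scipy.spatial.transform import Rotation as Ro
w,x,y,z=o['eef_rot'];R=Ro.from_quat([x,y,z,w]).as_matrix();print(R)
p=np.array(o['eef_pos'])
for T in([.27,-.15,.2],[.40,.16,.2]):print(R.T@(np.array(T)-p)/.25)
E
```

```text
press z0 [[ 0.4569  0.0063  0.    ]
 [ 0.4036 -0.2096  0.    ]]
press top z.3 [[ 0.4607  0.0054  0.25  ]
 [ 0.4251 -0.1765  0.25  ]]
feeder z.1 [[0.6685 0.2854 0.08  ]
 [0.6821 0.2129 0.08  ]
 [0.6322 0.1184 0.08  ]]
machine base [[ 0.7343  0.2363  0.    ]
 [ 0.5993 -0.0421  0.    ]]
black [[0.5703 0.3402 0.    ]
 [0.7787 0.259  0.    ]] [[0.5688 0.3361 0.    ]
 [0.7147 0.3079 0.    ]]
[[ 0.9398  0.3418 -0.0002]
 [ 0.3418 -0.9398  0.0015]
 [ 0.0003 -0.0015 -1.    ]]
[ 0.8094 -1.3649 -0.0277]
[ 1.7219 -2.3525 -0.0259]
```

Request:
{"fn": "arm_command", "kwargs": {"dp": [[0.11, -0.19, -0.05], [0.22, -0.38, -0.1], [0.33, -0.57, -0.15], [0.44, -0.76, -0.2], [0.55, -0.95, -0.2]], "turn": [[0, 0, 0.2], [0, 0, 0.4], [0, 0, 0.6], [0, 0, 0.8], [0, 0, 0.98]], "jaw": [0, 0, 0, 0, 0]}}

```text
time_s: 0.72
eef_pos: [0.2448, -0.2689, 0.244]
eef_rot: [0.001, 0.996, -0.084, 0.0]
wrist_force: [0.0, -0.4, 0.2]
opening: -0.001
grasp_force: 0.0
```

```bash
cat >> h.py <<'E'
from scipy.spatial.transform import Rotation as Ro
def to(*Ts):
    o=state();w,x,y,z=o['eef_rot'];R=Ro.from_quat([x,y,z,w]).as_matrix();print('tool x yaw',np.degrees(np.arctan2(R[1,0],R[0,0])),'z',R[:,2])
    for T in Ts:print(T,R.T@(np.array(T)-o['eef_pos'])/.25)
E
python3 -c "
from h import *
to([.28,-.1,.25],[.31,.1,.2],[.425,.159,.2])"
```

```text
{'time_s': np.float64(0.725), 'q': array([-1.1624, -0.3846,  2.0204,  0.0003,  1.5042,  0.5765]), 'eef_pos': array([ 0.2448, -0.2689,  0.244 ]), 'eef_rot': array([ 0.0006,  0.9965, -0.084 ,  0.0005]), 'opening': np.float64(-0.0014), 'wrist_force': array([ 0.0266, -0.3974,  0.2443]), 'torque': array([-0.0114, -0.0216,  0.0167])}
tool x yaw -9.63323117290639 z [ 0.0009 -0.0014 -1.    ]
[0.28, -0.1, 0.25] [ 0.0257 -0.6896 -0.025 ]
[0.31, 0.1, 0.2] [ 0.0099 -1.4987  0.174 ]
[0.425, 0.159, 0.2] [ 0.424  -1.8083  0.1741]
```

Request:
{"fn": "arm_command", "kwargs": {"dp": [[0.03, -0.25, 0], [0.05, -0.5, 0], [0.05, -0.75, 0], [0.05, -1, 0], [0.05, -1, 0]], "turn": [[0, 0, 0], [0, 0, 0], [0, 0, 0], [0, 0, 0], [0, 0, 0]], "jaw": [0, 0, 0, 0, 0]}}

```text
time_s: 1.35
eef_pos: [0.2978, -0.0206, 0.2432]
eef_rot: [-0.0, 0.997, -0.076, 0.0]
wrist_force: [-0.2, -1.1, 0.5]
opening: 0.0
grasp_force: 0.0
```

```bash
python3 -c "
from h import *
u=np.array([.9866,-.1633]);d=np.array([.482,.151])+np.array([.1633,.9866])*-.004
e=d-u*.058
print(d,e);to([*e,.12],[*e,.036])"
```

```text
[0.4813 0.1471] [0.4241 0.1565]
{'time_s': np.float64(1.35), 'q': array([-0.4762, -0.5838,  2.1419,  0.001 ,  1.5832,  1.2458]), 'eef_pos': array([ 0.2978, -0.0206,  0.2432]), 'eef_rot': array([-0.0004,  0.9971, -0.0755,  0.0003]), 'opening': np.float64(0.0), 'wrist_force': array([-0.2352, -1.0853,  0.4531]), 'torque': array([ 0.0013,  0.0399, -0.0678])}
tool x yaw -8.662286288617787 z [ 0.0007  0.0008 -1.    ]
[np.float64(0.42412399999999995), np.float64(0.156525), 0.12] [ 0.3926 -0.7762  0.4936]
[np.float64(0.42412399999999995), np.float64(0.156525), 0.036] [ 0.3924 -0.7759  0.8296]
```

Request:
{"fn": "arm_command", "kwargs": {"dp": [[0.09, -0.25, 0], [0.19, -0.5, 0], [0.29, -0.7, 0.2], [0.39, -0.78, 0.45], [0.39, -0.78, 0.5]], "turn": [[0, 0, 0], [0, 0, 0], [0, 0, 0], [0, 0, 0], [0, 0, 0]], "jaw": [0, 0, 0, 0, 0]}}

```text
time_s: 1.98
eef_pos: [0.4259, 0.1504, 0.1153]
eef_rot: [0.0, 0.997, -0.082, -0.002]
wrist_force: [-0.0, -0.3, 0.1]
opening: 0.0
grasp_force: 0.0
```

```bash
python3 -c "
from h import *
to([.4241,.1565,.036])
im=camera('scene');cv2.imwrite('pics/s1.png',cv2.resize(im[100:290,230:470],None,fx=3,fy=3))"
```

```text
{'time_s': np.float64(1.975), 'q': array([ 0.0758, -0.0074,  1.9788, -0.0003,  1.1734,  1.8111]), 'eef_pos': array([0.4259, 0.1504, 0.1153]), 'eef_rot': array([ 0.0004,  0.9966, -0.0821, -0.0015]), 'opening': np.float64(0.0003), 'wrist_force': array([-0.0475, -0.2773,  0.0876]), 'torque': array([-0.0407, -0.0074, -0.0135])}
tool x yaw -9.418409712121004 z [-0.0031 -0.0005 -1.    ]
[0.4241, 0.1565, 0.036] [-0.0101 -0.0233  0.3173]
```

View pics/s1.png

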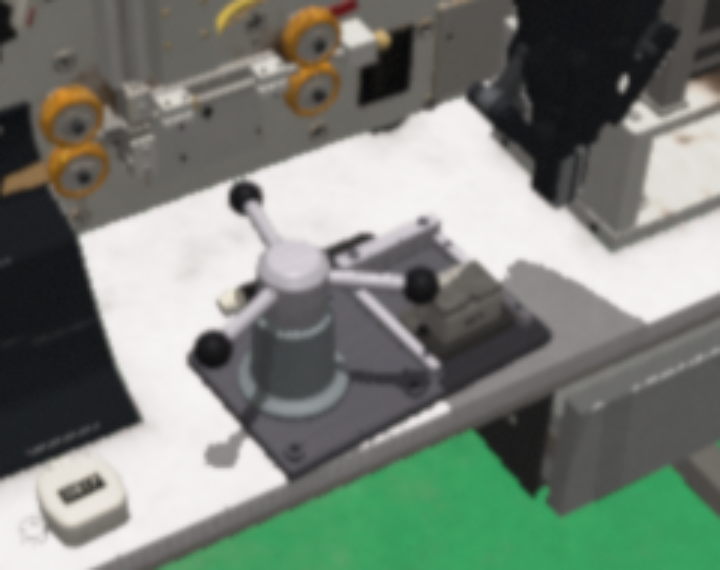

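The gripper tip (crop ~(550,195)) is clear of the handle, on the robot side of the die. Descending.

Request:
{"fn": "arm_command", "kwargs": {"dp": [[-0.01, -0.02, 0.16], [-0.01, -0.02, 0.31], [-0.01, -0.02, 0.31]], "turn": [[0, 0, 0], [0, 0, 0], [0, 0, 0]], "jaw": [0, 0, 0]}}

```text
time_s: 2.4
eef_pos: [0.4218, 0.1545, 0.0388]
eef_rot: [0.001, 0.997, -0.083, -0.003]
wrist_force: [0.7, 0.5, 0.4]
opening: -0.001
grasp_force: 0.0
```

```bash
python3 -c "
from h import *
u=np.array([.9866,-.1633]);s=np.array([.5484,.1402])-np.array([.1633,.9866])*.004
to([*(s-u*(.038+.011)),.036])"
```

```text
{'time_s': np.float64(2.4), 'q': array([ 0.086 ,  0.1186,  2.0307, -0.0003,  0.999 ,  1.8231]), 'eef_pos': array([0.4218, 0.1545, 0.0388]), 'eef_rot': array([ 0.0007,  0.9965, -0.083 , -0.0032]), 'opening': np.float64(-0.0007), 'wrist_force': array([0.7346, 0.4812, 0.4478]), 'torque': array([ 0.0314, -0.02  , -0.0064])}
tool x yaw -9.520488808439087 z [-0.0065 -0.0008 -1.    ]
[np.float64(0.4994034), np.float64(0.1442553), 0.036] [ 0.3129 -0.0108  0.0091]
```

Request:
{"fn": "arm_command", "kwargs": {"dp": [[0.05, 0, 0.01], [0.09, 0, 0.01], [0.12, 0, 0.01], [0.14, 0, 0.01], [0.16, 0, 0.01]], "turn": [[0, 0, 0], [0, 0, 0], [0, 0, 0], [0, 0, 0], [0, 0, 0]], "jaw": [0, 0, 0, 0, 0]}}

```text
time_s: 3.02
eef_pos: [0.4641, 0.1496, 0.0385]
eef_rot: [-0.0, 0.997, -0.082, 0.0]
wrist_force: [-0.1, -0.2, -0.0]
opening: 0.0
grasp_force: 0.0
```

Request:
{"fn": "arm_command", "kwargs": {"dp": [[0.02, 0, 0], [0.04, 0, 0], [0.06, 0, 0], [0.08, 0, 0], [0.1, 0, 0]], "turn": [[0, 0, 0], [0, 0, 0], [0, 0, 0], [0, 0, 0], [0, 0, 0]], "jaw": [0, 0, 0, 0, 0]}}

```text
time_s: 3.65
eef_pos: [0.4887, 0.1455, 0.0383]
eef_rot: [-0.0, 0.997, -0.082, 0.0]
wrist_force: [0.2, 0.6, -0.2]
opening: -0.0
grasp_force: 0.0
```

Request:
{"fn": "arm_command", "kwargs": {"dp": [[0.01, 0, 0], [0.02, 0, 0], [0.02, 0, 0]], "turn": [[0, 0, 0], [0, 0, 0], [0, 0, 0]], "jaw": [0, 0, 0]}}

```text
time_s: 4.03
eef_pos: [0.4934, 0.1447, 0.0383]
eef_rot: [0.0, 0.997, -0.082, 0.0]
wrist_force: [-0.3, -0.2, 0.5]
opening: -0.001
grasp_force: 0.0
```

Request:
{"fn": "arm_command", "kwargs": {"dp": [[0.01, 0, 0], [0.015, 0, 0], [0.02, 0, 0]], "turn": [[0, 0, 0], [0, 0, 0], [0, 0, 0]], "jaw": [0, 0, 0]}}

```text
time_s: 4.4
eef_pos: [0.4983, 0.1439, 0.0383]
eef_rot: [-0.0, 0.997, -0.082, -0.0]
wrist_force: [-0.4, -0.5, -0.3]
opening: 0.001
grasp_force: 0.0
```

Request:
{"fn": "arm_command", "kwargs": {"dp": [[0.005, 0, 0], [0.01, 0, 0], [0.01, 0, 0]], "turn": [[0, 0, 0], [0, 0, 0], [0, 0, 0]], "jaw": [0, 0, 0]}}

```text
time_s: 4.78
eef_pos: [0.5008, 0.1435, 0.0383]
eef_rot: [-0.0, 0.997, -0.082, 0.0]
wrist_force: [0.7, -0.6, 0.8]
opening: 0.001
grasp_force: 0.0
```

```bash
python3 -c "
from h import *
state()
im=camera('top');cv2.imwrite('pics/t2f.png',im);a=cv2.resize(im[175:275,290:410],None,fx=4,fy=4,interpolation=2)
im=camera('scene');b=cv2.resize(im[150:250,300:400],None,fx=4,fy=4,interpolation=2)
c=np.zeros((400,880,3),np.uint8);cv2.imwrite('pics/m2.png',cv2.resize(np.hstack([a,b])[:, :],(792,360)))"
```

```text
{'time_s': np.float64(4.775), 'q': array([ 0.0509,  0.2614,  1.8586, -0.    ,  1.0215,  1.7861]), 'eef_pos': array([0.5008, 0.1435, 0.0383]), 'eef_rot': array([-0.    ,  0.9966, -0.0821,  0.    ]), 'opening': np.float64(0.0007), 'wrist_force': array([ 0.7274, -0.5645,  0.7575]), 'torque': array([0.0546, 0.0008, 0.0377])}
```

View pics/m2.png

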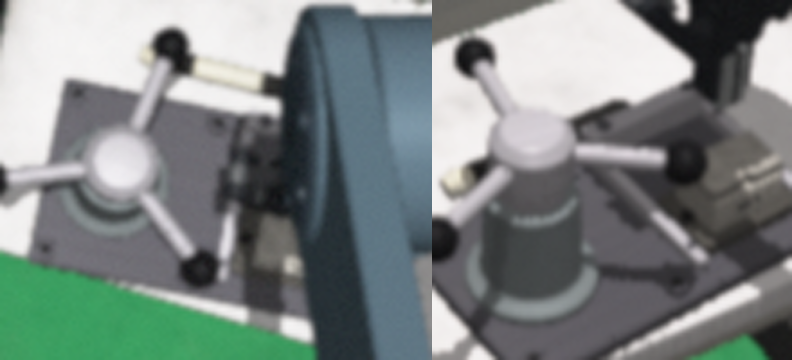

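```bash
python3 -c "
from h import *
c=get_calibration('scene')
for P in([.4259,.1504,.1153],[.5008,.1435,.0383],[.482,.151,.047],[.5267,.1438,.047]):
  x=c['R']@np.array(P)+c['t'];x=c['camera_matrix']@x;print(P,x[:2]/x[2])
print(-c['R'].T@c['t'])
im=camera('top');cv2.imwrite('pics/x.png',cv2.resize(im[150:300,250:450],None,fx=3.5,fy=3.5))
im=camera('wrist');cv2.imwrite('pics/w.png',im)"
```

```text
[0.4259, 0.1504, 0.1153] [412.263 181.687]
[0.5008, 0.1435, 0.0383] [378.3101 190.7756]
[0.482, 0.151, 0.047] [383.6214 194.4185]
[0.5267, 0.1438, 0.047] [368.1725 180.6794]
[0.0698 0.6968 0.7049]
```

View pics/w.png

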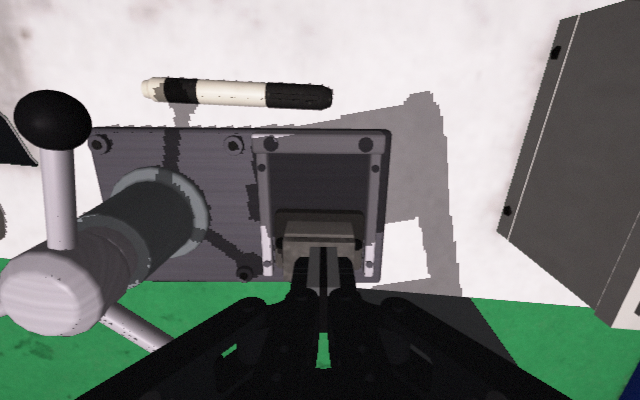

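The wrist view shows the fingers (≈(322,265)) still overlapping the die block (≈(320,235)), with the stop's face at row ≈153: the die has not moved and no force is felt. Checking the projections.

```bash
python3 -c "
from h import *
o=get_obs();c=get_calibration('wrist');K=c['camera_matrix'];w,x,y,z=o['eef_rot'];T=np.eye(4);T[:3,:3]=Ro.from_quat([x,y,z,w]).as_matrix();T[:3,3]=o['eef_pos']
M=np.linalg.inv(T@c['mount'])
def pr(P):
  q=K@(M@np.r_[P,1])[:3];return q[:2]/q[2]
u=np.array([.9866,-.1633,0]);n=np.array([.1633,.9866,0]);O=np.array([.5115,.199,0])
def H(a,b,h):return O+u*a/1e3+n*b/1e3+[0,0,h/1e3]
print('stop foot',pr(H(46,-52,12)),'tcp',pr(o['eef_pos']),'plate corners',pr(H(58,100,12)),pr(H(58,-100,12)),pr(H(-58,-100,12)),'hub top',pr(H(0,58,115)))
for a in(-21,0,24):print(a,'flange front',pr(H(a+22,-52,20)),'block top front/back',pr(H(a+16,-52,47)),pr(H(a-16,-52,47)))
for z in(.02,.04,.06,.08):print(z,pr([*o['eef_pos'][:2],z]))
print('joint', o['q'])
"
```

```text
stop foot [315.1505 146.738 ] tcp [321.9959 229.8214] plate corners [ 78.867  127.9905] [389.5503 128.1594] [379.0399 282.8779] hub top [ 30.9705 307.4279]
-21 flange front [315.3716 214.9899] block top front/back [314.4435 240.9619] [314.8533 286.3044]
0 flange front [315.1415 185.2995] block top front/back [314.1493 208.4165] [314.5893 257.0963]
24 flange front [314.8593 148.8813] block top front/back [313.7852 168.1302] [314.2639 221.0959]
0.02 [322.0619 218.5908]
0.04 [321.989  230.9888]
0.06 [321.9005 246.0397]
0.08 [321.7908 264.6972]
joint [ 0.051   0.2613  1.8589 -0.      1.0215  1.7861]
```

View pics/x.png

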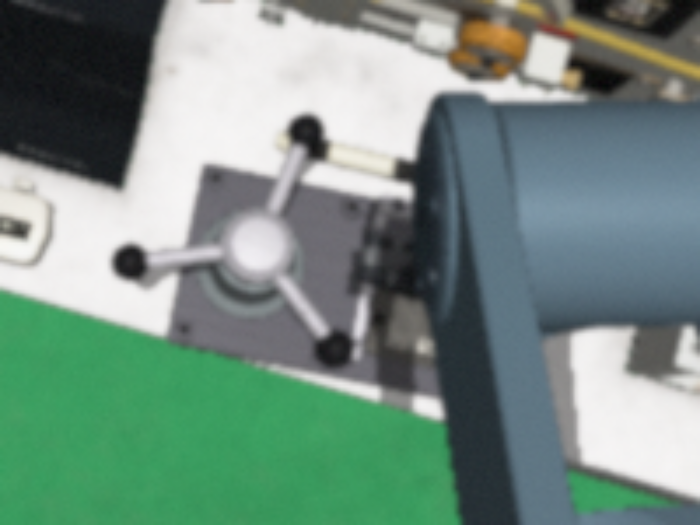

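```bash
python3 -c "
from h import *
g=cv2.imread('pics/s1.png',0);
for r in range(150,300,10):print(r,g[r,500:620:8])
g=cv2.imread('pics/w.png',0)
print('wrist')
for r in range(195,300,6):print(r,g[r,270:376:7])
"
```

```text
150 [195 115  95  54  20  20  22  20  20  32  84  69  96  96  96]
160 [223 216 138  96  70  21  20  23  54  68  69  81  97  96  96]
170 [235 229 220 169  81  21  19  27  71  63  70  84  95  95  97]
180 [239 236 234 226  94  20  19  36  74  56  74  94  95  95  97]
190 [239 238 237 235 161  33  20  45  76  57 107  96  97  96  97]
200 [239 240 240 238 234 200  78  61  76  76 103  97  97  97  97]
210 [241 240 242 240 236 233 224 184 191 115 100 120 100  97  97]
220 [241 241 240 240 239 237 237 234 231 211 124  97 117 107  97]
230 [239 239 239 239 238 239 239 238 237 231 214 144  70 115 120]
240 [242 241 240 240 240 240 240 241 238 232 222 214 173 103 105]
250 [241 241 242 243 242 239 239 239 239 236 231 228 227 204 136]
260 [242 239 201 192 223 231 238 238 238 240 238 234 232 232 229]
270 [241 177 139 138 139 141 165 205 237 239 240 239 237 238 236]
280 [186 148 138 138 139 138 137 136 146 177 231 240 240 241 239]
290 [ 90 124 139 139 137 138 137 137 135 136 138 172 228 240 240]
wrist
195 [ 49  41  41  42  44  44  45  45  45  43  46  42  42  43  75 105]
201 [ 56  44  40  44  41  43  42  
[... 423 characters left out ...]
 67  78  81  94  53  38 103  89]
243 [158  16  82  86  93  91  94  88  99  94  96  97  74  20 104 131]
249 [179  58  98  95  93  99  58  50  33  58  94  93  63  75 214  90]
255 [192  72  85  92  90  96  57  45  27  58  97  93  83  65 212  89]
261 [88 75 81 83 11 11 56 41 22 58 14 12 76 80 64 87]
267 [196  82  88  85  10  11  58  34  15  60  11  13  71  76 122  84]
273 [199  82 102  92  20  22  58  40  18  58  22  20  67  84 202  84]
279 [84 85 81 60 15 12 59 34  8 55 18  7 33 91 87 86]
285 [117 116 116   7  13  15  55  37   6  57  32  12  13 238 238 234]
291 [119 114 117   9  11   9  10  63  20  14  10   8  10  40  38  39]
297 [115 111 107  15  16  19  15  17  15  12  14  16  12  18  39  38]
```

Request:
{"fn": "arm_command", "kwargs": {"dp": [[-0.07, 0, 0], [-0.07, 0, 0.02], [-0.07, 0, 0.04], [-0.07, 0, 0.04]], "turn": [[0, 0, 0], [0, 0, 0], [0, 0, 0], [0, 0, 0]], "jaw": [0, 0, 0, 0]}}

```text
time_s: 5.48
eef_pos: [0.4835, 0.1462, 0.0277]
eef_rot: [0.0, 0.997, -0.082, -0.0]
wrist_force: [0.4, 0.5, 0.9]
opening: 0.001
grasp_force: 0.0
```

```bash
python3 -c "
from h import *
state();g=camera('wrist');cv2.imwrite('pics/w2.png',g);g=g.mean(2).astype(int)
for r in range(213,300,6):print(r,g[r,284:362:6])
s=camera('scene')
cv2.imwrite('pics/v9.png',np.hstack([cv2.resize(s[140:220,330:430],(500,400),interpolation=2),cv2.resize(cv2.imread('pics/w2.png')[180:320,270:375],(300,400),interpolation=2)]))
"
```

```text
{'time_s': np.float64(5.475), 'q': array([ 0.0583,  0.2489,  1.9019, -0.    ,  0.9916,  1.7936]), 'eef_pos': array([0.4835, 0.1462, 0.0277]), 'eef_rot': array([ 0.0001,  0.9966, -0.0822, -0.0004]), 'opening': np.float64(0.0007), 'wrist_force': array([0.437 , 0.4569, 0.904 ]), 'torque': array([0.0077, 0.0228, 0.0032])}
213 [68 67 68 67 65 65 66 62 65 63 68 65 45]
219 [55 45 47 44 42 44 46 41 48 48 54 39 45]
225 [ 93  89  95  96  98  96  94  99 100  96 100  98  99]
231 [ 94  99  93 101  94  90  89  97 104  99  97  95  86]
237 [ 89 101  96 102  99  91  87  91 102 101  93  94  77]
243 [ 83  89  93 102  96  91 101  99  93  95  85  90  64]
249 [93 85 90 92 91 64 29 34 60 93 97 92 55]
255 [94 84 93 96 90 60 24 25 58 87 98 90 47]
261 [ 92 104  22  15  36  58  22  28  58  27  14  11  91]
267 [90 43 16 16 48 60 18 14 61 42 16 15 94]
273 [102 100  25  20  57  59  15  16  59  56  21  23 241]
279 [102 101  10  13  60  59   9  13  63  59   7  13  44]
285 [107  66   9   7  59  61  11  12  61  58  13  13  75]
291 [103  13  10   3  13  22  20  19  13  11   9  15   9]
297 [93 14 20 18 12 15 15 23 16 12 13 20 16]
```

View pics/v9.png

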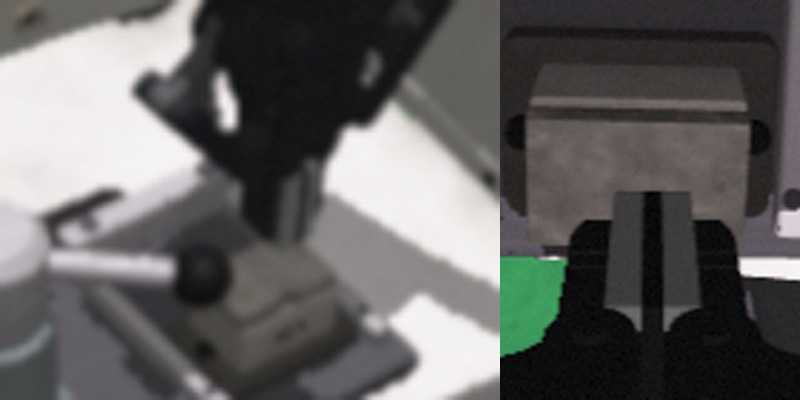

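Fingers shut are clearly above the block: the pads really end well behind the nominal TCP. Probing downward on the die top to calibrate it.

Request:
{"fn": "arm_command", "kwargs": {"dp": [[0, 0, 0.01], [0, 0, 0.02], [0, 0, 0.02]], "turn": [[0, 0, 0], [0, 0, 0], [0, 0, 0]], "jaw": [0, 0, 0]}}

```text
time_s: 5.95
eef_pos: [0.4832, 0.1463, 0.023]
eef_rot: [0.0, 0.997, -0.082, -0.0]
wrist_force: [-0.4, -0.0, -0.3]
opening: -0.002
grasp_force: 0.0
```

Request:
{"fn": "arm_command", "kwargs": {"dp": [[0, 0, 0.01], [0, 0, 0.02], [0, 0, 0.02]], "turn": [[0, 0, 0], [0, 0, 0], [0, 0, 0]], "jaw": [0, 0, 0]}}

```text
time_s: 6.32
eef_pos: [0.4832, 0.1464, 0.018]
eef_rot: [0.0, 0.997, -0.082, -0.0]
wrist_force: [-0.3, -0.0, -0.3]
opening: -0.003
grasp_force: 0.0
```

Request:
{"fn": "arm_command", "kwargs": {"dp": [[0, 0, 0.01], [0, 0, 0.02], [0, 0, 0.02]], "turn": [[0, 0, 0], [0, 0, 0], [0, 0, 0]], "jaw": [0, 0, 0]}}

```text
time_s: 6.7
eef_pos: [0.4832, 0.1463, 0.013]
eef_rot: [0.0, 0.997, -0.082, -0.0]
wrist_force: [-0.5, 0.0, -0.2]
opening: 0.001
grasp_force: 0.0
```

Request:
{"fn": "arm_command", "kwargs": {"dp": [[0, 0, 0.01], [0, 0, 0.01]], "turn": [[0, 0, 0], [0, 0, 0]], "jaw": [0, 0]}}

```text
time_s: 6.95
eef_pos: [0.4832, 0.1463, 0.0106]
eef_rot: [0.0, 0.997, -0.082, -0.0]
wrist_force: [-0.4, 1.5, 0.8]
opening: -0.001
grasp_force: 0.0
```

Request:
{"fn": "arm_command", "kwargs": {"dp": [[0, 0, 0.01], [0, 0, 0.01]], "turn": [[0, 0, 0], [0, 0, 0]], "jaw": [0, 0]}}

```text
time_s: 7.2
eef_pos: [0.4838, 0.1464, 0.0093]
eef_rot: [0.0, 0.997, -0.082, 0.0]
wrist_force: [-3.2, -1.4, 9.3]
opening: 0.0
grasp_force: 4.9
```

Request:
{"fn": "arm_command", "kwargs": {"dp": [[0, 0, 0.01], [0, 0, 0.01]], "turn": [[0, 0, 0], [0, 0, 0]], "jaw": [0, 0]}}

```text
time_s: 7.45
eef_pos: [0.4838, 0.1464, 0.0091]
eef_rot: [0.0, 0.997, -0.082, -0.0]
wrist_force: [-14.8, -2.9, 34.0]
opening: -0.004
grasp_force: 17.5
```

Request:
{"fn": "arm_command", "kwargs": {"dp": [[0, 0, -0.06], [-0.06, 0, -0.08], [-0.14, 0, -0.08], [-0.2, 0, -0.04], [-0.2, 0, 0.025]], "turn": [[0, 0, 0], [0, 0, 0], [0, 0, 0], [0, 0, 0], [0, 0, 0]], "jaw": [0, 0, 0, 0, 0]}}

```text
time_s: 8.07
eef_pos: [0.4327, 0.1548, -0.0015]
eef_rot: [0.0, 0.997, -0.082, -0.0]
wrist_force: [0.2, -0.3, 0.4]
opening: -0.001
grasp_force: 0.0
```

```bash
python3 -c "
from h import *
u=np.array([.9866,-.1633]);s=np.array([.5484,.1402])-np.array([.1633,.9866])*.004
to([*(s-u*(.038+.009)),-.001])"
```

```text
{'time_s': np.float64(8.075), 'q': array([0.0843, 0.2154, 2.0241, 0.    , 0.9025, 1.8187]), 'eef_pos': array([ 0.4327,  0.1548, -0.0015]), 'eef_rot': array([ 0.    ,  0.9967, -0.0817, -0.0002]), 'opening': np.float64(-0.0012), 'wrist_force': array([ 0.1857, -0.3308,  0.3633]), 'torque': array([-0.0086, -0.0093, -0.0425])}
tool x yaw -9.373094322322743 z [-0.0003  0.     -1.    ]
[np.float64(0.5013766), np.float64(0.1439287), -0.001] [ 0.278  -0.0018 -0.0019]
```

Request:
{"fn": "arm_command", "kwargs": {"dp": [[0.03, 0, 0], [0.05, 0, 0], [0.07, 0, 0], [0.09, 0, 0], [0.11, 0, 0]], "turn": [[0, 0, 0], [0, 0, 0], [0, 0, 0], [0, 0, 0], [0, 0, 0]], "jaw": [0, 0, 0, 0, 0]}}

```text
time_s: 8.7
eef_pos: [0.4608, 0.15, -0.0005]
eef_rot: [0.0, 0.997, -0.082, -0.001]
wrist_force: [-4.2, 0.7, 3.0]
opening: -0.001
grasp_force: 1.9
```

Request:
{"fn": "arm_command", "kwargs": {"dp": [[0.03, 0, 0], [0.06, 0, 0], [0.09, 0, 0], [0.11, 0, 0], [0.12, 0, 0]], "turn": [[0, 0, 0], [0, 0, 0], [0, 0, 0], [0, 0, 0], [0, 0, 0]], "jaw": [0, 0, 0, 0, 0]}}

```text
time_s: 9.32
eef_pos: [0.4911, 0.145, -0.0005]
eef_rot: [-0.0, 0.997, -0.082, -0.0]
wrist_force: [-2.7, 0.3, 0.4]
opening: -0.001
grasp_force: 1.3
```

Request:
{"fn": "arm_command", "kwargs": {"dp": [[0.01, 0, 0], [0.02, 0, 0], [0.02, 0, 0]], "turn": [[0, 0, 0], [0, 0, 0], [0, 0, 0]], "jaw": [0, 0, 0]}}

```text
time_s: 9.7
eef_pos: [0.4962, 0.1442, -0.0004]
eef_rot: [-0.0, 0.997, -0.082, 0.0]
wrist_force: [0.8, 0.2, -0.5]
opening: 0.003
grasp_force: 0.2
```

Request:
{"fn": "arm_command", "kwargs": {"dp": [[0.01, 0, 0], [0.015, 0, 0], [0.015, 0, 0]], "turn": [[0, 0, 0], [0, 0, 0], [0, 0, 0]], "jaw": [0, 0, 0]}}

```text
time_s: 10.07
eef_pos: [0.4991, 0.1439, -0.0005]
eef_rot: [-0.0, 0.997, -0.082, -0.0]
wrist_force: [-5.1, 1.6, 2.7]
opening: 0.001
grasp_force: 2.3
```

Request:
{"fn": "arm_command", "kwargs": {"dp": [[0.008, 0, 0], [0.01, 0, 0], [0.01, 0, 0]], "turn": [[0, 0, 0], [0, 0, 0], [0, 0, 0]], "jaw": [0, 0, 0]}}

```text
time_s: 10.45
eef_pos: [0.4993, 0.1441, -0.0008]
eef_rot: [-0.0, 0.997, -0.082, -0.003]
wrist_force: [-11.6, 3.8, 9.3]
opening: -0.004
grasp_force: 5.8
```

Request:
{"fn": "arm_command", "kwargs": {"dp": [[0.008, 0, 0], [0.01, 0, 0], [0.01, 0, 0]], "turn": [[0, 0, 0], [0, 0, 0], [0, 0, 0]], "jaw": [0, 0, 0]}}

```text
time_s: 10.82
eef_pos: [0.4992, 0.1439, -0.0012]
eef_rot: [-0.0, 0.997, -0.082, -0.005]
wrist_force: [-18.3, 4.0, 15.5]
opening: -0.001
grasp_force: 9.6
```

Request:
{"fn": "arm_command", "kwargs": {"dp": [[-0.04, 0, 0], [-0.07, 0, 0], [-0.07, 0, -0.2], [-0.07, 0, -0.45], [-0.07, 0, -0.5]], "turn": [[0, 0, 0], [0, 0, 0], [0, 0, 0], [0, 0, 0], [0, 0, 0]], "jaw": [0, 0, 0, 0, 0]}}

```text
time_s: 11.45
eef_pos: [0.4911, 0.1458, 0.1297]
eef_rot: [-0.001, 0.997, -0.082, 0.005]
wrist_force: [-0.2, -0.1, -0.3]
opening: -0.0
grasp_force: 0.0
```

```bash
python3 -c "
from h import *
o=state();g=camera('wrist')
c=get_calibration('wrist');K=c['camera_matrix'];w,x,y,z=o['eef_rot'];T=np.eye(4);T[:3,:3]=Ro.from_quat([x,y,z,w]).as_matrix();T[:3,3]=o['eef_pos']
M=np.linalg.inv(T@c['mount'])
def pr(P):
  q=K@(M@np.r_[P,1])[:3];return np.round(q[:2]/q[2])
u=np.array([.9866,-.1633,0]);n=np.array([.1633,.9866,0]);O=np.array([.5115,.199,0])
def H(a,b,h):return O+u*a/1e3+n*b/1e3+[0,0,h/1e3]
print('stop top inner',pr(H(46,-52,32)),'foot',pr(H(46,-52,12)),'home: flange front',pr(H(46,-52,20)),'block top f/b',pr(H(40,-52,47)),pr(H(8,-52,47)),'flange back',pr(H(2,-52,20)))
b=cv2.resize(g[90:290,200:460],None,fx=3,fy=3,interpolation=2);cv2.imwrite('pics/v10.png',b)
"
```

```text
{'time_s': np.float64(11.45), 'q': array([ 0.0568,  0.1015,  1.8327, -0.0002,  1.1971,  1.7921]), 'eef_pos': array([0.4911, 0.1458, 0.1297]), 'eef_rot': array([-0.0006,  0.9966, -0.0821,  0.0051]), 'opening': np.float64(-0.0004), 'wrist_force': array([-0.1535, -0.1207, -0.3217]), 'torque': array([-0.0218, -0.056 , -0.0049])}
stop top inner [318. 122.] foot [318. 121.] home: flange front [318. 121.] block top f/b [318. 131.] [318. 169.] flange back [318. 169.]
```

View pics/v10.png

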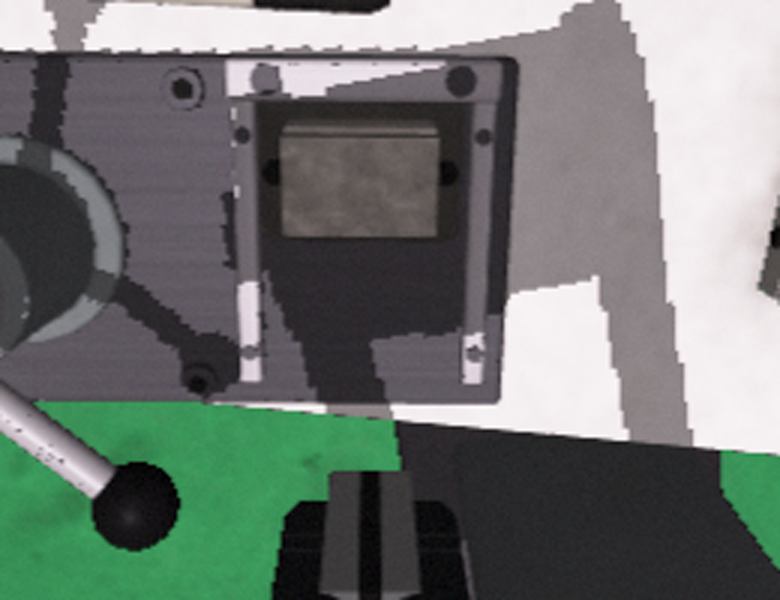

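Die is home and square (block top rows 131/169, as predicted for home). Next: raise and swing the wrist so the camera points back to the robot, away from the machine.

Request:
{"fn": "arm_command", "kwargs": {"dp": [[0, 0, -0.1], [0, 0, -0.2], [0, 0, -0.28]], "turn": [[0, 0, -0.34], [0, 0, -0.68], [0, 0, -1]], "jaw": [0, 0, 0]}}

```text
time_s: 11.88
eef_pos: [0.4868, 0.1455, 0.1938]
eef_rot: [0.0, 0.983, 0.181, -0.001]
wrist_force: [0.8, -0.8, 0.0]
opening: 0.0
grasp_force: 0.0
```

Request:
{"fn": "arm_command", "kwargs": {"dp": [[0, 0, 0], [0, 0, 0], [0, 0, 0]], "turn": [[0, 0, -0.34], [0, 0, -0.68], [0, 0, -1]], "jaw": [0, 0, 0]}}

```text
time_s: 12.25
eef_pos: [0.4865, 0.1455, 0.1928]
eef_rot: [-0.0, 0.903, 0.43, -0.001]
wrist_force: [-1.4, -0.5, 0.4]
opening: -0.003
grasp_force: 0.0
```

Request:
{"fn": "arm_command", "kwargs": {"dp": [[0, 0, 0], [0, 0, 0], [0, 0, 0]], "turn": [[0, 0, -0.34], [0, 0, -0.68], [0, 0, -1]], "jaw": [0, 0, 0]}}

```text
time_s: 12.62
eef_pos: [0.4865, 0.1455, 0.1927]
eef_rot: [-0.001, 0.761, 0.649, -0.001]
wrist_force: [-0.2, 0.0, -1.0]
opening: -0.004
grasp_force: 0.0
```

Request:
{"fn": "arm_command", "kwargs": {"dp": [[0, 0, 0], [0, 0, 0], [0, 0, 0]], "turn": [[0, 0, -0.34], [0, 0, -0.68], [0, 0, -1]], "jaw": [0, 0, 0]}}

```text
time_s: 13.0
eef_pos: [0.4865, 0.1455, 0.1927]
eef_rot: [-0.001, 0.567, 0.824, -0.001]
wrist_force: [0.1, -0.1, -0.0]
opening: -0.0
grasp_force: 0.0
```

Request:
{"fn": "arm_command", "kwargs": {"dp": [[0, 0, 0], [0, 0, 0], [0, 0, 0]], "turn": [[0, 0, -0.34], [0, 0, -0.68], [0, 0, -1]], "jaw": [0, 0, 0]}}

```text
time_s: 13.38
eef_pos: [0.4865, 0.1455, 0.1927]
eef_rot: [-0.001, 0.335, 0.942, -0.0]
wrist_force: [0.1, 0.5, 0.8]
opening: -0.002
grasp_force: 0.0
```

Request:
{"fn": "arm_command", "kwargs": {"dp": [[0, 0, 0], [0, 0, 0], [0, 0, 0], [0, 0, 0]], "turn": [[0, 0, -0.34], [0, 0, -0.68], [0, 0, -1], [0, 0, -1]], "jaw": [0, 0, 0, 0]}}

```text
time_s: 13.88
eef_pos: [0.4865, 0.1456, 0.193]
eef_rot: [-0.001, 0.083, 0.997, -0.0]
wrist_force: [0.4, -0.7, -0.5]
opening: -0.002
grasp_force: 0.0
```

```bash
cat >> h.py <<'E'
HUB=np.array([.521,.2563])
def at(deg,r=.052,z=.051): a=np.radians(deg);return [*(HUB+r*np.array([np.cos(a),np.sin(a)])),z]
E
python3 -c "
from h import *
to(at(10,z=.16),at(10))"
```

```text
{'time_s': np.float64(13.875), 'q': array([ 0.0567,  0.0312,  1.7717, -0.0001,  1.3407, -1.348 ]), 'eef_pos': array([0.4865, 0.1456, 0.193 ]), 'eef_rot': array([-0.001 ,  0.083 ,  0.9966, -0.0002]), 'opening': np.float64(-0.0022), 'wrist_force': array([ 0.4016, -0.7312, -0.5298]), 'torque': array([-0.0014, -0.0434, -0.0454])}
tool x yaw 170.4835273082595 z [-0.002  -0.0002 -1.    ]
[np.float64(0.5722100031566348), np.float64(0.2653297052386803), 0.16] [-0.259   0.5292  0.1311]
[np.float64(0.5722100031566348), np.float64(0.2653297052386803), 0.051] [-0.2598  0.5294  0.5671]
```

Request:
{"fn": "arm_command", "kwargs": {"dp": [[-0.12, 0.21, 0], [-0.26, 0.42, 0], [-0.26, 0.53, 0.1], [-0.26, 0.53, 0.34], [-0.26, 0.53, 0.44]], "turn": [[0, 0, 0], [0, 0, 0], [0, 0, 0], [0, 0, 0], [0, 0, 0]], "jaw": [0, 0, 0, 0, 0]}}

```text
time_s: 14.5
eef_pos: [0.5698, 0.2655, 0.0791]
eef_rot: [-0.003, 0.084, 0.996, -0.001]
wrist_force: [-0.3, -1.2, 0.4]
opening: -0.002
grasp_force: 0.0
```

```bash
python3 -c "
from h import *
to(at(10),at(0),at(-10))"
```

```text
{'time_s': np.float64(14.5), 'q': array([ 0.2476,  0.4195,  1.5478, -0.0001,  1.1814, -1.1555]), 'eef_pos': array([0.5698, 0.2655, 0.0791]), 'eef_rot': array([-0.0033,  0.0837,  0.9965, -0.0012]), 'opening': np.float64(-0.0021), 'wrist_force': array([-0.273 , -1.212 ,  0.3714]), 'torque': array([-0.0288,  0.0003, -0.0013])}
tool x yaw 170.39282024041137 z [-0.0069 -0.0019 -1.    ]
[np.float64(0.5722100031566348), np.float64(0.2653297052386803), 0.051] [-0.0103  0.0013  0.1124]
[np.float64(0.5730000000000001), np.float64(0.2563), 0.051] [-0.0194 -0.0338  0.1124]
[np.float64(0.5722100031566348), np.float64(0.2472702947613196), 0.051] [-0.0223 -0.0699  0.1125]
```

Request:
{"fn": "arm_command", "kwargs": {"dp": [[-0.01, 0, 0.06], [-0.01, 0, 0.11], [-0.01, 0, 0.11]], "turn": [[0, 0, 0], [0, 0, 0], [0, 0, 0]], "jaw": [0, 0, 0]}}

```text
time_s: 14.88
eef_pos: [0.5754, 0.2652, 0.0567]
eef_rot: [-0.0, 0.083, 0.997, -0.0]
wrist_force: [1.0, 0.8, 0.4]
opening: -0.001
grasp_force: 0.0
```

```bash
python3 -c "
from h import *
to(*[at(a) for a in range(5,-160,-5)])"
```

```text
{'time_s': np.float64(14.875), 'q': array([ 0.2449,  0.4529,  1.5516, -0.    ,  1.1376, -1.1605]), 'eef_pos': array([0.5754, 0.2652, 0.0567]), 'eef_rot': array([-0.0002,  0.0826,  0.9966, -0.0001]), 'opening': np.float64(-0.0011), 'wrist_force': array([0.9509, 0.8284, 0.38  ]), 'torque': array([-0.0184,  0.0012, -0.0098])}
tool x yaw 170.5193116114237 z [-0.0005 -0.0001 -1.    ]
[np.float64(0.5728021243007708), np.float64(0.2608320986228782), 0.051] [ 0.0072 -0.0189  0.0229]
[np.float64(0.5730000000000001), np.float64(0.2563), 0.051] [ 0.0035 -0.0366  0.0229]
[np.float64(0.5728021243007708), np.float64(0.25176790137712174), 0.051] [ 0.0013 -0.0546  0.0229]
[np.float64(0.5722100031566348), np.float64(0.2472702947613196), 0.051] [ 0.0006 -0.0728  0.0229]
[np.float64(0.5712281429670316), np.float64(0.24284140965466888), 0.051] [ 0.0016 -0.0909  0.0229]
[np.float64(0.5698640162808672), np.float64(0.2385149525470652), 0.051] [ 0.0041 -0.1089  0.0229]
[np.float64(0.5681280049259059), np.float64(0.2343238503894836), 0.051] [ 0.0082 -0.1265  0.0229]
[np.float64(0.5660333209967908), np.float6
[... 1799 characters left out ...]
7  0.0231]
[np.float64(0.49117402530974563), np.float64(0.2137040936969724), 0.051] [ 0.2982 -0.2586  0.0231]
[np.float64(0.4875750442963), np.float64(0.21646568895781312), 0.051] [ 0.3143 -0.2501  0.0231]
[np.float64(0.48423044737829957), np.float64(0.2195304473782995), 0.051] [ 0.3295 -0.2402  0.0231]
[np.float64(0.4811656889578132), np.float64(0.22287504429629992), 0.051] [ 0.3438 -0.229   0.0231]
[np.float64(0.47840409369697245), np.float64(0.22647402530974559), 0.051] [ 0.357  -0.2166  0.0231]
[np.float64(0.4759666790032092), np.float64(0.23029999999999998), 0.051] [ 0.3692 -0.2031  0.0231]
[np.float64(0.4738719950740942), np.float64(0.2343238503894836), 0.051] [ 0.3801 -0.1886  0.0231]
```

Request:
{"fn": "arm_command", "kwargs": {"dp": [[0.004, -0.036, 0.02], [0.001, -0.073, 0.02], [0.004, -0.109, 0.02], [0.014, -0.144, 0.02], [0.029, -0.176, 0.02]], "turn": [[0, 0, 0], [0, 0, 0], [0, 0, 0], [0, 0, 0], [0, 0, 0]], "jaw": [0, 0, 0, 0, 0]}}

```text
time_s: 15.5
eef_pos: [0.5616, 0.223, 0.0529]
eef_rot: [0.001, 0.082, 0.997, 0.001]
wrist_force: [2.2, 5.8, 0.9]
opening: -0.002
grasp_force: 2.0
```

Request:
{"fn": "arm_command", "kwargs": {"dp": [[0.01, -0.015, 0], [0.021, -0.03, 0], [0.034, -0.043, 0], [0.047, -0.055, 0], [0.047, -0.055, 0]], "turn": [[0, 0, 0], [0, 0, 0], [0, 0, 0], [0, 0, 0], [0, 0, 0]], "jaw": [0, 0, 0, 0, 0]}}

```text
time_s: 16.12
eef_pos: [0.5464, 0.211, 0.0518]
eef_rot: [-0.001, 0.082, 0.997, -0.001]
wrist_force: [0.6, -0.7, 0.2]
opening: -0.002
grasp_force: 0.1
```

```bash
cat >> h.py <<'E'
def handle():
    c=get_calibration('top');K,R,t=map(np.array,(c['camera_matrix'],c['R'],c['t']))
    im=camera('top').max(2)
    out=[]
    for d in range(0,360):  # darkness of a ball-size patch round the ball circle
        a=np.radians(d);P=np.r_[HUB+.072*np.array([np.cos(a),np.sin(a)]),.1];q=K@(R@P+t);u,v=q[:2]/q[2]
        out.append(cv2.getRectSubPix(im,(5,5),(float(u),float(v))).mean())
    out=np.array(out);s=out+np.roll(out,120)+np.roll(out,240);s=np.convolve(np.r_[s,s,s],np.ones(7)/7,'same')[360:720]
    k=s[:120].argmin();print('spoke dirs (mod 120)',k,'patch',out[[k,k+120,k+240]])
E
python3 -c "
from h import *
to(at(-70),at(-80));handle()
p=get_obs()['eef_pos'][:2]-HUB;print(np.degrees(np.arctan2(p[1],p[0])),np.hypot(*p))"
```

```text
{'time_s': np.float64(16.125), 'q': array([ 0.1664,  0.368 ,  1.6832, -0.0009,  1.0919, -1.2398]), 'eef_pos': array([0.5464, 0.211 , 0.0518]), 'eef_rot': array([-0.0007,  0.082 ,  0.9966, -0.0006]), 'opening': np.float64(-0.0022), 'wrist_force': array([ 0.5691, -0.7204,  0.2248]), 'torque': array([-0.0043,  0.0056, -0.0074])}
tool x yaw 170.59720104727955 z [-0.0014 -0.001  -1.    ]
[np.float64(0.5387850474529348), np.float64(0.20743598371913274), 0.051] [ 0.0278 -0.0189  0.0031]
[np.float64(0.5300297052386804), np.float64(0.20508999684336515), 0.051] [ 0.0609 -0.0339  0.0031]
spoke dirs (mod 120) 38 patch [37.84 37.12 45.96]
-60.72530552881626 0.05199223732632626
```

Request:
{"fn": "arm_command", "kwargs": {"dp": [[0.013, -0.01, 0], [0.028, -0.019, 0], [0.044, -0.027, 0], [0.061, -0.034, 0], [0.061, -0.034, 0]], "turn": [[0, 0, 0], [0, 0, 0], [0, 0, 0], [0, 0, 0], [0, 0, 0]], "jaw": [0, 0, 0, 0, 0]}}

```text
time_s: 16.8
eef_pos: [0.5298, 0.2052, 0.0518]
eef_rot: [-0.001, 0.082, 0.997, -0.0]
wrist_force: [0.7, 0.3, -0.7]
opening: -0.002
grasp_force: 0.0
```

```bash
cat >> h.py <<'E'
def ang():
    p=get_obs()['eef_pos'][:2]-HUB;print('finger',np.degrees(np.arctan2(p[1],p[0])),np.hypot(*p))
E
python3 -c "
from h import *
handle();ang();to(*[at(a) for a in range(-85,-156,-5)])"
```

```text
spoke dirs (mod 120) 20 patch [36.88 37.44 47.  ]
finger -80.22771927575283 0.05177306694722132
{'time_s': np.float64(16.85), 'q': array([ 0.1611,  0.3341,  1.7294, -0.0004,  1.08  , -1.2453]), 'eef_pos': array([0.5298, 0.2053, 0.0517]), 'eef_rot': array([-0.0009,  0.082 ,  0.9966, -0.0004]), 'opening': np.float64(-0.0002), 'wrist_force': array([ 0.9347, -0.1856,  0.2218]), 'torque': array([0.0115, 0.0203, 0.0267])}
tool x yaw 170.58979257249723 z [-0.0019 -0.0007 -1.    ]
[np.float64(0.5255320986228782), np.float64(0.2044978756992292), 0.051] [ 0.0163 -0.0059  0.003 ]
[np.float64(0.521), np.float64(0.20429999999999998), 0.051] [ 0.034  -0.0096  0.0031]
[np.float64(0.5164679013771218), np.float64(0.2044978756992292), 0.051] [ 0.052  -0.0118  0.0031]
[np.float64(0.5119702947613196), np.float64(0.20508999684336515), 0.051] [ 0.0702 -0.0124  0.0031]
[np.float64(0.507541409654669), np.float64(0.20607185703296843), 0.051] [ 0.0883 -0.0114  0.0032]
[np.float64(0.5032149525470653), np.float64(0.20743598371913274), 0.051] [ 0.1063 -0.0089  0.0032]
[np.float64(0.49902385038948366), np.float64(0.20917199507409417), 0.051] [ 0.1239 -0.0048  0.0032]
[np.float64(0.49500000000000005), np.float64(0.21126667900320917), 0.051] [0.1412 0.0009 0.0032]
[np.float64(0.49117402530974563), np.float64(0.2137040936969724), 0.051] [0.1579 0.008  0.0033]
[np.float64(0.4875750442963), np.float64(0.21646568895781312), 0.051] [0.1739 0.0165 0.0033]
[np.float64(0.48423044737829957), np.float64(0.2195304473782995), 0.051] [0.1891 0.0265 0.0033]
[np.float64(0.4811656889578132), np.float64(0.22287504429629992), 0.051] [0.2034 0.0376 0.0033]
[np.float64(0.47840409369697245), np.float64(0.22647402530974559), 0.051] [0.2166 0.05   0.0033]
[np.float64(0.4759666790032092), np.float64(0.23029999999999998), 0.051] [0.2287 0.0635 0.0033]
[np.float64(0.4738719950740942), np.float64(0.2343238503894836), 0.051] [0.2396 0.0781 0.0033]
```

Request:
{"fn": "arm_command", "kwargs": {"dp": [[0.008, -0.003, 0], [0.017, -0.006, 0], [0.026, -0.008, 0], [0.034, -0.01, 0]], "turn": [[0, 0, 0], [0, 0, 0], [0, 0, 0], [0, 0, 0]], "jaw": [0, 0, 0, 0]}}

```text
time_s: 17.35
eef_pos: [0.5224, 0.2046, 0.0524]
eef_rot: [0.0, 0.082, 0.997, 0.0]
wrist_force: [3.8, 1.9, 0.0]
opening: 0.001
grasp_force: 1.6
```

Request:
{"fn": "arm_command", "kwargs": {"dp": [[0.009, -0.001, 0], [0.018, -0.002, 0], [0.018, -0.002, 0]], "turn": [[0, 0, 0], [0, 0, 0], [0, 0, 0]], "jaw": [0, 0, 0]}}

```text
time_s: 17.73
eef_pos: [0.5188, 0.205, 0.0527]
eef_rot: [0.002, 0.082, 0.997, 0.0]
wrist_force: [7.7, 0.9, -1.4]
opening: -0.003
grasp_force: 3.1
```

Request:
{"fn": "arm_command", "kwargs": {"dp": [[0.009, -0.001, 0], [0.018, -0.001, 0], [0.018, -0.001, 0]], "turn": [[0, 0, 0], [0, 0, 0], [0, 0, 0]], "jaw": [0, 0, 0]}}

```text
time_s: 18.1
eef_pos: [0.5167, 0.205, 0.0533]
eef_rot: [0.004, 0.082, 0.997, 0.0]
wrist_force: [14.0, -0.5, -5.7]
opening: 0.001
grasp_force: 6.3
```

```bash
python3 -c "
from h import *
handle();ang();state()"
```

```text
spoke dirs (mod 120) 6 patch [41.92 36.68 76.28]
finger -94.67721140737447 0.0515562195086609
{'time_s': np.float64(18.15), 'q': array([ 0.1648,  0.3015,  1.7693, -0.0015,  1.0631, -1.2405]), 'eef_pos': array([0.5168, 0.2049, 0.0533]), 'eef_rot': array([0.0039, 0.0823, 0.9966, 0.0003]), 'opening': np.float64(0.0012), 'wrist_force': array([13.8867, -0.8021, -4.9578]), 'torque': array([-0.1102, -2.3098, -0.1111])}
```

Request:
{"fn": "arm_command", "kwargs": {"dp": [[0.009, 0.001, 0], [0.009, 0.001, 0]], "turn": [[0, 0, 0], [0, 0, 0]], "jaw": [0, 0]}}

```text
time_s: 18.4
eef_pos: [0.5155, 0.2054, 0.0534]
eef_rot: [0.005, 0.082, 0.997, 0.0]
wrist_force: [17.6, -0.5, -6.4]
opening: 0.005
grasp_force: 7.7
```

```bash
python3 -c "
from h import *
handle();ang();state()"
```

```text
spoke dirs (mod 120) 5 patch [46.44 36.64 73.48]
finger -96.09667414460198 0.05125735291100765
{'time_s': np.float64(18.45), 'q': array([ 0.1662,  0.2982,  1.7734, -0.0019,  1.0605, -1.2387]), 'eef_pos': array([0.5156, 0.2053, 0.0534]), 'eef_rot': array([0.0048, 0.0824, 0.9966, 0.0004]), 'opening': np.float64(-0.001), 'wrist_force': array([16.9509, -1.5673, -6.311 ]), 'torque': array([-0.1194, -2.8344, -0.1047])}
```

Request:
{"fn": "arm_command", "kwargs": {"dp": [[0.008, 0.001, 0], [0.008, 0.001, 0]], "turn": [[0, 0, 0], [0, 0, 0]], "jaw": [0, 0]}}

```text
time_s: 18.7
eef_pos: [0.5142, 0.2059, 0.0535]
eef_rot: [0.005, 0.082, 0.997, 0.0]
wrist_force: [17.8, -0.8, -6.9]
opening: 0.001
grasp_force: 8.3
```

```bash
python3 -c "
from h import *
handle();ang();state()"
```

```text
spoke dirs (mod 120) 3 patch [57.96 37.04 74.  ]
finger -97.67865036243943 0.05091246936837411
{'time_s': np.float64(18.75), 'q': array([ 0.1677,  0.2952,  1.7771, -0.0021,  1.0587, -1.237 ]), 'eef_pos': array([0.5142, 0.2058, 0.0535]), 'eef_rot': array([0.0054, 0.0825, 0.9966, 0.0004]), 'opening': np.float64(0.0005), 'wrist_force': array([17.5728, -0.9239, -7.806 ]), 'torque': array([-0.2152, -3.1077, -0.1396])}
```

Request:
{"fn": "arm_command", "kwargs": {"dp": [[0.006, 0.001, 0], [0.006, 0.001, 0]], "turn": [[0, 0, 0], [0, 0, 0]], "jaw": [0, 0]}}

```text
time_s: 19.0
eef_pos: [0.5127, 0.2065, 0.0535]
eef_rot: [0.005, 0.082, 0.997, 0.001]
wrist_force: [17.2, -0.7, -7.1]
opening: 0.001
grasp_force: 7.9
```

Request:
{"fn": "arm_command", "kwargs": {"dp": [[0.006, 0.001, 0], [0.006, 0.001, 0]], "turn": [[0, 0, 0], [0, 0, 0]], "jaw": [0, 0]}}

```text
time_s: 19.25
eef_pos: [0.507, 0.207, 0.0527]
eef_rot: [0.001, 0.082, 0.997, -0.0]
wrist_force: [0.8, 0.5, -0.1]
opening: -0.002
grasp_force: 0.0
```

```bash
python3 -c "
from h import *
handle();ang();state()"
```

```text
spoke dirs (mod 120) 115 patch [ 46.96  99.8  118.  ]
finger -107.60945905248653 0.05165494364593067
{'time_s': np.float64(19.3), 'q': array([ 0.1716,  0.2904,  1.7869, -0.0003,  1.066 , -1.2345]), 'eef_pos': array([0.5054, 0.2071, 0.052 ]), 'eef_rot': array([-0.0008,  0.0822,  0.9966, -0.0003]), 'opening': np.float64(-0.0007), 'wrist_force': array([ 0.4963, -0.2851, -0.1732]), 'torque': array([-0.025 ,  0.0251,  0.011 ])}
```

The force dropped from 17 N to 0: one click. Backing off and up.

Request:
{"fn": "arm_command", "kwargs": {"dp": [[-0.04, 0, 0], [-0.05, 0, 0], [-0.05, 0, -0.2], [-0.05, 0, -0.45], [-0.05, 0, -0.5]], "turn": [[0, 0, 0], [0, 0, 0], [0, 0, 0], [0, 0, 0], [0, 0, 0]], "jaw": [0, 0, 0, 0, 0]}}

```text
time_s: 19.92
eef_pos: [0.5211, 0.206, 0.182]
eef_rot: [0.004, 0.082, 0.997, 0.001]
wrist_force: [0.5, 0.0, -0.7]
opening: -0.002
grasp_force: 0.0
```

Request:
{"fn": "arm_command", "kwargs": {"dp": [[0.1, -0.2, -0.1], [0.2, -0.4, -0.2], [0.4, -0.6, -0.2], [0.6, -0.7, -0.2], [0.6, -0.7, -0.2]], "turn": [[0, 0, 0], [0, 0, 0], [0, 0, 0], [0, 0, 0], [0, 0, 0]], "jaw": [0, 0, 0, 0, 0]}}

```text
time_s: 20.55
eef_pos: [0.3384, 0.0569, 0.2261]
eef_rot: [-0.0, 0.083, 0.997, -0.0]
wrist_force: [1.1, -0.2, -0.8]
opening: 0.0
grasp_force: 0.0
```

```bash
python3 -c "
from h import *
handle();state()
a=camera('top');b=cv2.imread('pics/top0.png')
d=cv2.absdiff(a,b).max(2)
print('counter diff',d[195:232,235:270].max(),'marker diff (pen body)',d[190:208,345:384].max())
lo=cv2.resize(a[215:265,345:400],None,fx=4,fy=4)
c=get_calibration('top')
def pr(P):
  q=c['camera_matrix']@(c['R']@np.array(P)+c['t']);return q[:2]/q[2]
u=np.array([.9866,-.1633,0]);n=np.array([.1633,.9866,0]);O=np.array([.5115,.199,0])
g=a.mean(2)
for k in range(-50,60,4):
  print(k,[round(float(cv2.getRectSubPix(g.astype(np.float32),(1,1),tuple(map(float,pr(O+u*k/1e3+n*m/1e3+[0,0,.047]))))[0,0])) for m in(-62,-52,-42)],end=' ')
"
```

```text
spoke dirs (mod 120) 100 patch [36.64 36.16 36.84]
{'time_s': np.float64(20.6), 'q': array([-0.1823, -0.4267,  2.0821,  0.0001,  1.4849, -1.5871]), 'eef_pos': array([0.3405, 0.057 , 0.2268]), 'eef_rot': array([ 0.0006,  0.0829,  0.9966, -0.    ]), 'opening': np.float64(0.0012), 'wrist_force': array([ 0.2684, -0.6586,  0.4686]), 'torque': array([-0.0344, -0.0622,  0.0132])}
counter diff 6 marker diff (pen body) 5
-50 [113, 112, 113] -46 [112, 112, 112] -42 [114, 113, 111] -38 [111, 112, 112] -34 [109, 111, 110] -30 [111, 110, 109] -26 [110, 109, 110] -22 [111, 109, 111] -18 [111, 112, 111] -14 [109, 109, 110] -10 [110, 110, 110] -6 [105, 106, 106] -2 [87, 90, 92] 2 [91, 94, 93] 6 [137, 154, 132] 10 [182, 184, 188] 14 [194, 192, 202] 18 [191, 197, 196] 22 [186, 189, 203] 26 [183, 182, 203] 30 [185, 175, 192] 34 [177, 173, 182] 38 [127, 132, 135] 42 [148, 148, 148] 46 [218, 218, 219] 50 [214, 213, 212] 54 [225, 224, 219] 58 [240, 236, 234]
```

```bash
python3 -c "
from bench import *
print(hand_in())"
```

```text
the job is handed in; nothing more can be done
None
```

The job is handed in at about 21 s: the die is home against the stop, the lock is tightened by one click (force fell from 17 N to zero, then I backed off), and the top camera shows no change in the counter or marker.

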